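# Shunt the bar-handled specimen block into the reading bay

### The arm

A 6-joint arm with a two-finger parallel gripper is mounted at the origin on a cart in front of the work surface, level with it; the furniture and walls round the work are solid. World frame = base frame: x ahead of the robot, y to its left, z up, the work surface at z = 0. Lengths are in m, angles in rad, forces in N, time in s.
With the tool pointing down it reaches from about 0.3 to 0.775 m from the base axis. Payload 14.6 kg.
Tool frame: the origin (TCP) lies on the mounting face of the last link; the fingertips stand 199 mm ahead of it and the grasp point (between the pads) lies 180 mm ahead of it; z points along the fingers, y is the direction in which the jaws open and shut (so a half turn about z gives the same grasp; the last joint's range is limited). The gripper opens to 94 mm and grips with 3 to 60 N. Pads are 16 mm wide; open, the fingers measure 119 mm over their backs; the gripper's body (75 mm by 177 mm) begins 78 mm behind the grasp point.
Start: joints at [-1.35, 0.3, 1.521, -0, 1.321, -0.067], TCP at [0.156, -0.527, 0.405] pointing down, gripper open.
Joint ranges: [-3.03, 3.03], [-0.79, 2.21], [0.23, 2.52], [-1.04, 4.18], [0, 3.07], [-2.55, 2.55]. Speed limits (rad/s): [2.22, 2.22, 2.57, 3.14, 3.14, 3.14].

### API

Orientations are given as [roll, pitch, yaw] about the fixed x, y, z axes, in that order (R = Rz(yaw) Ry(pitch) Rx(roll)).
In Python, from station import sensors, vision, job gives the robot as it stands. The module is installed in compiled form; this text tells all that it offers.
- The arm moves only by the tool arm_command, never from a script. Its argument "plan" is one flat list of numbers, 5 for each row, row after row: the closure, from -1 (fully open) to 1 (shut), so that 0 is half open, then the shift along the world's x, y, z scaled (see below), then the turn about the world's z scaled (see below). A call has 1 to 20 rows; each row is the pose to reach, as a shift and turn from the pose commanded when the call began; what a row does not reach only later rows make up. The controller multiplies each number of a shift by 400 mm and each number of a turn by 120 degrees. A row lasts 1/10 s, in which the tool goes at most 50 mm and 8.59 degrees, less where a joint would pass 70% of its speed; a pose out of reach is approached as far as the arm can. A call with a number of a shift or a turn outside -1 to 1 is refused whole. A call with a gripper value outside its range is refused whole. The fingers move at their own pace and stop on an object; "newtons" is the grip in N (left out, the last holds). Time passes only in rows, so rows that repeat a pose let the fingers close. It gives the time, the measured TCP pose, the force and the opening at its end, in the units of the state.
- sensors.get_obs(): the state, without advancing time (a new reading comes with each control period).
- vision.camera(name): name is "side" or "top"; returns the picture (480x640x3 uint8, blue, green, red); there is no depth.
- vision.camera_params(name): a dict with "intrinsics" (3x3 intrinsics, pixels), "rvec" (rotation vector, rad) and "tvec" (3), from world to camera coordinates, as OpenCV has them. Camera axes: x right, y down, z forward; pixel columns grow to the right and rows downward; lengths in m; the calibration is good to about 2 mm. A picture is of the moment at which its call begins. camera_params takes no time and is no camera call.
- job.hand_in(): hands the job in, once; it reports no verdict.
Trained networks look in the newest picture that a camera, given by its name, has taken for a name from the list of things; names that differ only in an ending like _2 or _b are one class to them, and where a whole thing is asked for, a point or a joint stands for the part that bears it (a point fixed in the world has none). Each returns a list of dicts, best first, with "confidence" (0 to 1); they miss things now and then, are a little off and sometimes report something else, mostly with a low value. They report only what shows in the picture. A call takes as long as a camera call.
- vision.search_frame(name, camera): "at" ([row, column] in pixels, amid what is visible of it).
- vision.silhouettes(name, camera): "mask" (480x640 bool, what is visible of it) and "at" ([row, column] in pixels, amid what is visible of it).
- vision.pinpoint(name, camera): "at" ([row, column] in pixels: a listed point, or the origin of a listed thing).
The state is a dict: "time_s": time; "qpos": joint angles; "joint_vel": joint speeds; "tau": joint torques, N m; "ee_pos": TCP position; "eef_rot": TCP orientation; "force": force on the tool from outside, world axes, zero at the start; "moment": the same for the moment, N m; "grip_width": finger opening in m.
Only numpy, scipy, OpenCV 4.12 (cv2) and the standard library are available. Lean on these libraries where they do the work, as an engineer would, in place of code of your own. Each camera call takes 0.05 s, during which the arm holds its last target.

### The job

In the cross-shaped shunting tray, slide the block with the single round knob from the crossing into the empty plain bay opposite the plunger, then slide the block with the bar handle through the crossing into the reading bay (the longer arm with the sprung plunger), leaving the block with three pins in its bay. Press the bar block gently against the plunger until it gives by about 5 mm, never as much as 8 mm, hold it there for a second, then let go with the block in the reading bay. Slide the blocks flat without lifting them out, force nothing against the rails (stay under 25 N), and leave the other things on the bench alone.

Things in the scene. Friction and masses are not known exactly. Their poses are not given: they have to be found in the camera images.
- tray: Fixed grey plastic tray shaped as a cross. Origin: centre of the crossing, on the bench; z up. Floor top at z = 6 mm; rails 12 mm wide, top z = 22 mm. Four arms along +x (reading arm), -x (plain empty bay), +y, -y; all lanes 65 mm wide (blocks 60 mm), crossing corners rounded 6 mm. The -x, +y, -y arms end 102 mm from the origin, so a block's centre goes at most 72 mm out.
- rails: The upright rails, end walls and plunger clamp of the tray, fixed to it; same origin and axes as the tray.
- reading_bay (a point): Middle of the light window (flush disc) in the floor of the reading arm, at tray x = 78 mm, y = 0, z = 6 mm. A block whose centre is over 60 mm out along the arm is clear of the crossing. The arm's end wall is at tray x = 128 mm (inner face), top z = 32 mm; behind it, x = 140 to 156 mm, a clamp with a black thumbscrew, top z = 44 mm.
- plain_bay (a point): Point on the floor of the plain bay, at tray x = -67 mm, y = 0, z = 6 mm: where the round-knob block's centre belongs when parked; a little farther or nearer is fine as long as the block is clear of the crossing (centre about 60 to 72 mm out).
- bar_block: White plastic block 60 x 60 x 20 mm, corners rounded 7 mm, 0.13 to 0.25 kg, sliding friction about 1 to 2 N; origin: centre of its underside, axes parallel to the tray's. On top stands a dark bar handle, 12 mm (block x) by 40 mm (block y), 26 mm high (top 46 mm above the block's underside), centred. It starts in the +y or the -y arm, about 66 mm from the crossing's centre.
- round_block: White plastic block 60 x 60 x 20 mm, corners rounded 7 mm, 0.13 to 0.25 kg, sliding friction about 1 to 2 N; origin: centre of its underside, axes parallel to the tray's. On top stands a single dark round knob, 26 mm across, 26 mm high, centred. It starts in the crossing.
- pin_block: White plastic block 60 x 60 x 20 mm, corners rounded 7 mm, 0.13 to 0.25 kg, sliding friction about 1 to 2 N; origin: centre of its underside, axes parallel to the tray's. On top stands three dark pins, each 10 mm across and 26 mm high, on a circle of 12 mm radius. It starts in the arm opposite the bar block's, about 66 mm from the crossing's centre, and stays there.
- stop_plunger (a joint): Press of the sprung plunger, in m: 0 = at rest, grows towards tray +x, bottoms at 0.010. Rubber face 16 mm wide in the reading arm at y = 0, z = 15.5 mm. Clamped anew each time: the free face is at tray x = 98 to 118 mm, not measured; a block centre meets it at x = 68 to 88 mm. Starts to give at 3 N, plus 0.8 N per mm: 5.4 N at 3 mm, 7 N at 5 mm, 9.4 N at 8 mm. Springs back.
- masking_tape: Bystander: roll of masking tape lying flat, 98 x 96 x 25 mm; origin at the centre of its underside.
- dropper_bottle: Bystander: small brown dropper bottle, 33 mm across, 79 mm high; origin at the centre of its underside.
- marker: Bystander: marker pen lying on the bench, 157 x 17 x 19 mm; origin under its middle.

How it is judged:
By the outcome, as a careful person would: the job done as asked, in the order asked, and still so for the second after the job is handed in, with the robot touching nothing.
It also fails if it takes over 61 s, if anything falls off the work surface, if the arm or the gripper's body presses on something with over 40 N, if the wrist force passes 120 N, or if a joint passes its speed limit or range.

## Working session

There is one attempt and no reset: what is moved stays moved. The work goes in short steps, Python scripts to look and compute and a tool call to move; the robot and the scene stay as the last step left them, time stands still between calls to the robot, and variables do not carry over. Pictures are saved under pics/ and viewed, and the job is handed in when it is done.

Besides the shell and the picture viewer there is one more tool, called after ">>>" as name(argument=value, ...) on one line, values as JSON. arm_command: Moves the arm, as the interface text tells. Its arguments: {"type":"object","properties":{"plan":{"type":"array"},"newtons":{"type":"number"}},"required":["plan"]}

```bash
mkdir -p pics; cat > h.py <<'E'
import numpy as np, cv2
from station import sensors, vision, job
def cam(n):
    p=vision.camera_params(n); return np.array(p["intrinsics"],float),np.array(p["rvec"],float).reshape(3),np.array(p["tvec"],float).reshape(3)
def ray(n,rc,z):
    K,r,t=cam(n); R=cv2.Rodrigues(r)[0]; c=-R.T@t
    d=R.T@np.linalg.inv(K)@np.array([rc[1],rc[0],1.]); return c+d*(z-c[2])/d[2]
def proj(n,P):
    K,r,t=cam(n); return cv2.projectPoints(np.array(P,float).reshape(-1,3),r,t,K,None)[0].reshape(-1,2)
E
python3 - <<'E'
from h import *
for n in("side","top"):
    cv2.imwrite(f"pics/{n}0.png",vision.camera(n))
    K,r,t=cam(n);R=cv2.Rodrigues(r)[0];print(n,K[0,0],-R.T@t)
    for nm,z in(("tray",0),("reading_bay",.006),("plain_bay",.006),("bar_block",.006),("round_block",.006),("pin_block",.006),("dropper_bottle",0),("masking_tape",0),("marker",0)):
        for o in vision.pinpoint(nm,n)[:2]: print(nm,np.round(o["at"]),round(o["confidence"],2),np.round(ray(n,o["at"],z),4))
o=sensors.get_obs();print(o)
E
```

```text
side 623.5764024409958 [ 0.14123132 -1.20156745  0.43633501]
tray [254. 290.] 0.88 [ 0.5355 -0.1849  0.    ]
reading_bay [267. 300.] 0.57 [ 0.5235 -0.2641  0.006 ]
plain_bay [240. 278.] 0.97 [ 0.5362 -0.1213  0.006 ]
bar_block [258. 254.] 0.69 [ 0.4658 -0.1849  0.006 ]
round_block [254. 290.] 0.81 [ 0.5307 -0.1975  0.006 ]
round_block [344. 297.] 0.21 [ 0.4144 -0.5089  0.006 ]
pin_block [250. 324.] 0.97 [ 0.5932 -0.2123  0.006 ]
dropper_bottle [273. 422.] 0.97 [ 0.7017 -0.3796  0.    ]
masking_tape [327. 382.] 0.61 [ 0.5452 -0.5109  0.    ]
marker [345. 301.] 0.82 [ 0.4214 -0.5046  0.    ]
top 450.5929938938161 [ 0.41598139 -0.27816419  0.92021927]
tray [171. 371.] 0.73 [ 0.7061 -0.3894  0.    ]
reading_bay [252. 312.] 0.64 [ 0.5283 -0.2694  0.006 ]
plain_bay [246. 240.] 0.91 [ 0.5378 -0.1228  0.006 ]
bar_block [283. 273.] 0.7 [ 0.4642 -0.1932  0.006 ]
bar_block [248. 434.] 0.44 [ 0.5434 -0.52    0.006 ]
round_block [248. 272.] 0.62 [ 0.5346 -0.1884  0.006 ]
pin_block [221. 274.] 0.78 [ 0.5915 -0.191   0.006 ]
dropper_bottle [171. 369.] 0.7 [ 0.7051 -0.3856  0.    ]
masking_tape [248. 432.] 0.74 [ 0.5442 -0.5183  0.    ]
marker [313. 425.] 0.91 [ 0.4122 -0.5004  0.    ]
{'time_s': 1.0, 'qpos': array([-1.34961205e+00,  2.99913305e-01,  1.52100957e+00,  1.32404241e-05,
        1.32071593e+00, -6.65928892e-02]), 'joint_vel': array([-0.00040089, -0.00142496, -0.00084737,  0.00077994,  0.00239765,
       -0.00148356]), 'tau': array([-4.83194399e-04, -5.31676126e+01, -3.52912474e+01,  7.08209351e-02,
        2.13141233e-02, -4.36799610e-05]), 'ee_pos': array([ 0.15610165, -0.527373  ,  0.40463423]), 'eef_rot': array([-3.14154746e+00, -1.58712004e-05,  2.87773885e-01]), 'force': array([ 0.03755105, -0.32695924,  0.68132361]), 'moment': array([-0.00994246,  0.02140567, -0.00812247]), 'grip_width': 0.09416007573333131}
```

View pics/top0.png

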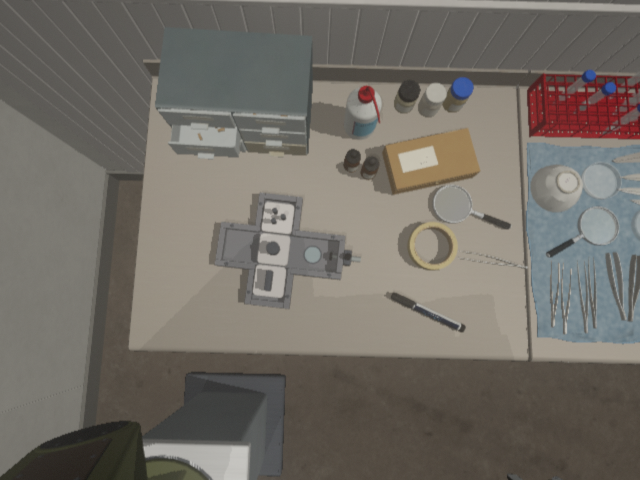

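View pics/side0.png

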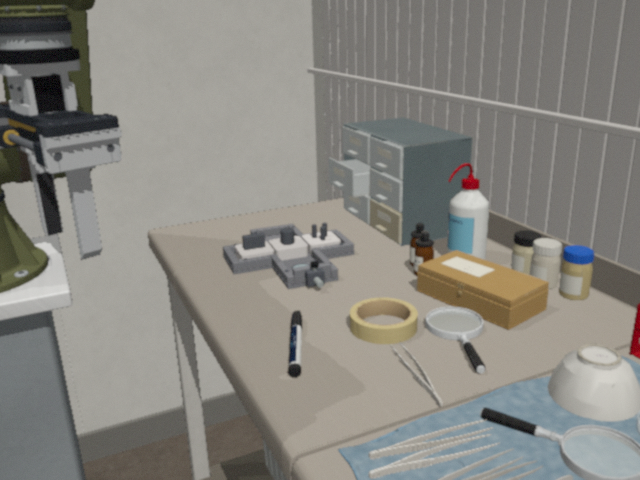

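```bash
python3 - <<'E'
from h import *
im=cv2.imread("pics/top0.png");c=im[180:320,200:380];cv2.imwrite("pics/topz.png",cv2.resize(c,None,fx=4.2,fy=4.2,interpolation=cv2.INTER_CUBIC))
vision.camera("top")
for nm in("tray","rails","bar_block","round_block","pin_block"):
    for o in vision.silhouettes(nm,"top")[:1]:
        m=o["mask"];np.save(f"m_{nm}.npy",m);ys,xs=np.nonzero(m);print(nm,o["confidence"],m.sum(),ys.min(),ys.max(),xs.min(),xs.max(),ys.mean(),xs.mean())
E
```

```text
tray 0.6 6225 193 309 215 360 251.73911646586345 282.1538955823293
rails 0.64 2875 193 308 215 350 250.05391304347827 280.4017391304348
bar_block 0.84 951 265 297 253 286 281.2502628811777 269.49842271293375
round_block 0.87 893 234 266 258 289 250.2026875699888 273.67077267637177
pin_block 0.85 918 203 235 262 294 218.43899782135077 277.917211328976
```

View pics/topz.png

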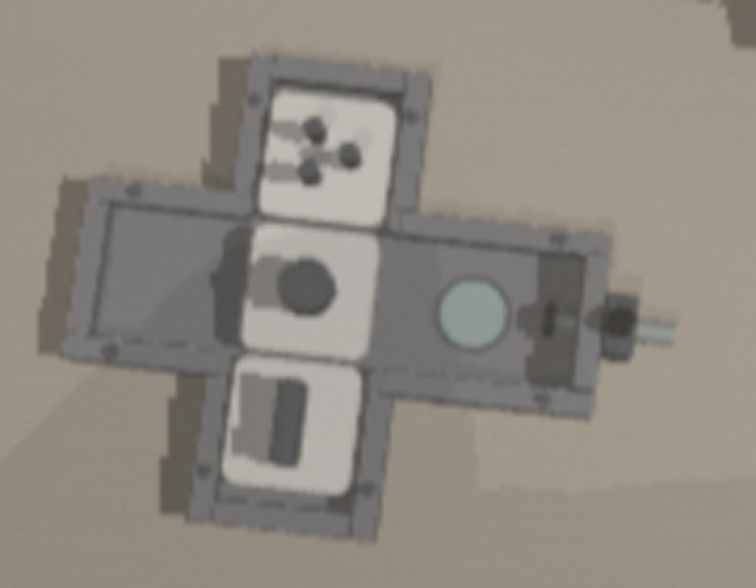

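```bash
cat > fit.py <<'E'
from h import *
from scipy.optimize import minimize
im=cv2.imread("pics/top0.png").astype(np.float32)
x0,y0,S=200,180,8
c=im[180:320,200:380]
rb=c[:,:,2]/(c[:,:,0]+1)
K,r,t=cam("top")
def T(p,P): 
    x,y,a=p; P=np.array(P,float); C,Sn=np.cos(a),np.sin(a)
    return np.c_[x+C*P[:,0]-Sn*P[:,1],y+Sn*P[:,0]+C*P[:,1],P[:,2]]
def px(P): return cv2.projectPoints(P,r,t,K,None)[0].reshape(-1,2)
def box(a,b,cc,d,z0,z1): return [(x,y,z) for x in(a,b) for y in(cc,d) for z in(z0,z1)]
boxes=[box(-.114,.140,-.0445,.0445,0,.022),box(-.0445,.0445,-.114,.114,0,.022),box(.128,.140,-.0445,.0445,0,.032)]
def render(p):
    m=np.zeros((140*S//2,180*S//2),np.uint8);s=S/2
    for b in boxes:
        q=px(T(p,b)); q=(q-[x0,y0]+.5)*s-.5
        h=cv2.convexHull(q.astype(np.float32)); cv2.fillConvexPoly(m,np.round(h*16).astype(np.int32),255,shift=4)
    return cv2.resize(m,(180,140),interpolation=cv2.INTER_AREA)/255.
if __name__=="__main__":
    cv2.imwrite("pics/rb.png",cv2.resize(np.clip((rb-.8)*400,0,255).astype(np.uint8),None,fx=4,fy=4))
    # weights: region near cross, exclude the plunger tail
    obs=cv2.GaussianBlur(rb,(3,3),0)
    p=np.array([.533,-.19,-1.6])
    base=np.ones_like(rb)
    def cost(p):
        m=render(p); w=base.copy()
        w[:, 142:165]*= (np.arange(140)[:,None]<65)|(np.arange(140)[:,None]>90)
        w[:15,160:]=0
        a=np.median(rb[m>.9]);b=np.median(rb[m<.1]); 
        return (w*np.clip(np.abs(rb-(m*a+(1-m)*b)),0,.15)).sum()
    best=None
    for a in(-1.5,-1.6,-1.65,-1.7):
        s=np.array([[.533,-.19,a]]+[[.533+(i==0)*.008,-.19+(i==1)*.008,a+(i==2)*.05] for i in range(3)])
        R=minimize(cost,s[0],method="Nelder-Mead",options=dict(initial_simplex=s,xatol=1e-5,fatol=1e-4,maxiter=400))
        print(R.x,R.fun)
        if best is None or R.fun<best.fun:best=R
    p=best.x;np.save("tray.npy",p)
    def loc(w):
        d=np.array(w[:2])-p[:2];C,Sn=np.cos(p[2]),np.sin(p[2]);return np.round(1000*np.array([C*d[0]+Sn*d[1],-Sn*d[0]+C*d[1]]),1)
    g=im.mean(2)
    for nm in("bar","round","pin"):
        m=np.load(f"m_{nm}_block.npy").astype(np.uint8)
        w=((g>150)&(cv2.dilate(m,np.ones((5,5)))>0)).astype(np.uint8)
        cs,_=cv2.findContours(w,0,2);k=max(cs,key=cv2.contourArea);(cx,cy),sz,an=cv2.minAreaRect(k)
        print(nm,cx,cy,sz,an,loc(ray("top",(cy,cx),.026)))
    o=vision.camera("top")
    v=c.copy()
    v=cv2.resize(v,None,fx=4,fy=4,interpolation=cv2.INTER_CUBIC)
    m=cv2.resize((render(p)*255).astype(np.uint8),None,fx=4,fy=4,interpolation=cv2.INTER_CUBIC)
    cs,_=cv2.findContours((m>127).astype(np.uint8),0,1);cv2.drawContours(v,cs,-1,(0,0,255),1)
    def poly(P,col):
        q=(px(T(p,P))-[x0,y0]+.5)*4-.5;cv2.polylines(v,[np.round(q).astype(np.int32)],True,col,1)
    t_=np.linspace(0,6.28,40)
    poly(np.c_[.078+.0155*np.cos(t_),.0155*np.sin(t_),0*t_+.006],(0,255,0))
    L=.0325;z=.022
    poly([(-.102,-L,z),(-L,-L,z),(-L,-.102,z),(L,-.102,z),(L,-L,z),(.128,-L,z),(.128,L,z),(L,L,z),(L,.102,z),(-L,.102,z),(-L,L,z),(-.102,L,z)],(255,0,0))
    cv2.imwrite("pics/fit.png",v)
E
python3 fit.py
```

```text
[ 0.53085585 -0.19266393 -1.65802548] 266.22270351297715
[ 0.53086742 -0.19267748 -1.65789519] 266.2054879553178
[ 0.53079698 -0.19270888 -1.65942437] 266.3831725092495
[ 0.53084712 -0.19267914 -1.65838387] 266.3407109260559
bar 269.15386962890625 280.7692565917969 (30.01640510559082, 30.512542724609375) 7.125016689300537 [  0.2 -64.6]
round 273.5 249.00003051757812 (29.768335342407227, 29.892370223999023) 7.125016689300537 [ 0.7 -0.8]
pin 277.6385192871094 217.392333984375 (29.644298553466797, 29.396230697631836) 7.125016689300537 [ 0.7 64.1][ WARN:0@2.764] global loadsave.cpp:1063 imwrite_ Unsupported depth image for selected encoder is fallbacked to CV_8U.
```

View pics/fit.png

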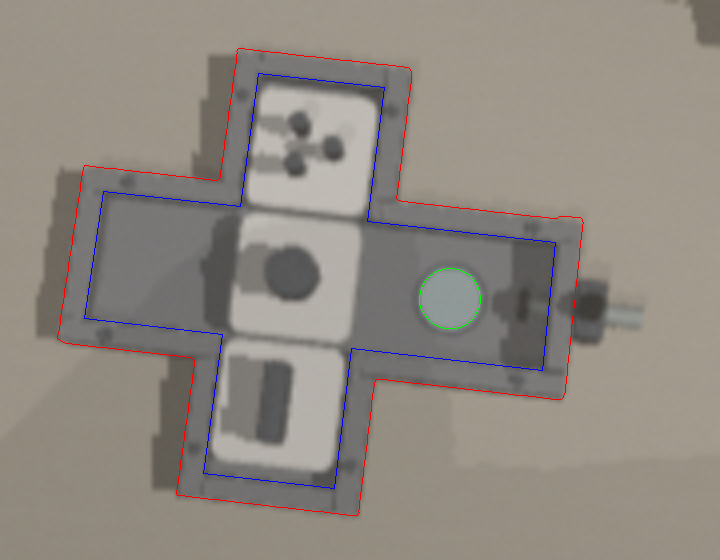

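>>> arm_command(plan=[-0.3,0.937,0.837,-0.2,-0.179,-0.3,0.937,0.837,-0.2,-0.179,-0.3,0.937,0.837,-0.2,-0.179,-0.3,0.937,0.837,-0.2,-0.179,-0.3,0.937,0.837,-0.2,-0.179,-0.3,0.937,0.837,-0.2,-0.179,-0.3,0.937,0.837,-0.2,-0.179,-0.3,0.937,0.837,-0.2,-0.179,-0.3,0.937,0.837,-0.2,-0.179,-0.3,0.937,0.837,-0.2,-0.179,-0.3,0.937,0.837,-0.2,-0.179,-0.3,0.937,0.837,-0.2,-0.179,-0.3,0.937,0.837,-0.2,-0.179,-0.3,0.937,0.837,-0.2,-0.179], newtons=10)

```text
time_s: 2.75
ee_pos: [0.5301, -0.1937, 0.325]
eef_rot: [3.141, -0.0, -0.089]
force: [0.0, -0.1, -0.3]
grip_width: 0.0617
```

```bash
python3 - <<'E'
from h import *
print(sensors.get_obs())
a=vision.camera("top");b=vision.camera("side")
cv2.imwrite("pics/t1.png",cv2.resize(a[160:340,180:400],None,fx=3,fy=3))
cv2.imwrite("pics/s1.png",cv2.resize(b[150:330,180:400],None,fx=3,fy=3))
E
```

```text
{'time_s': 2.75, 'qpos': array([-4.15172840e-01,  4.07549805e-01,  1.56897349e+00, -1.35549983e-04,
        1.16475166e+00,  1.24427047e+00]), 'joint_vel': array([-0.00338873, -0.00142636, -0.00115674, -0.00012201,  0.00015248,
        0.0031045 ]), 'tau': array([ 8.38533081e-01, -5.64823365e+01, -3.29890072e+01,  5.13243349e-02,
       -6.64346293e-02, -1.06288269e-02]), 'ee_pos': array([ 0.53010074, -0.19367758,  0.32501888]), 'eef_rot': array([ 3.14137279e+00, -2.60958762e-04, -8.85934345e-02]), 'force': array([ 0.03915262, -0.12073957, -0.27768231]), 'moment': array([0.01552274, 0.00984141, 0.05183461]), 'grip_width': 0.061739962516115576}
```

View pics/s1.png

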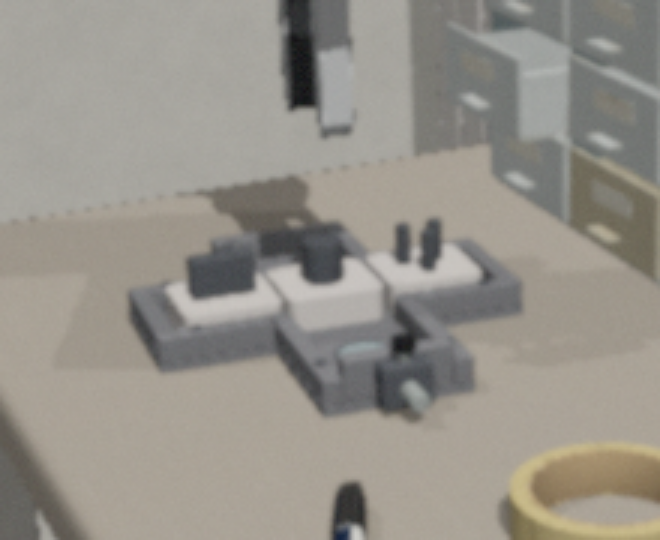

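View pics/t1.png

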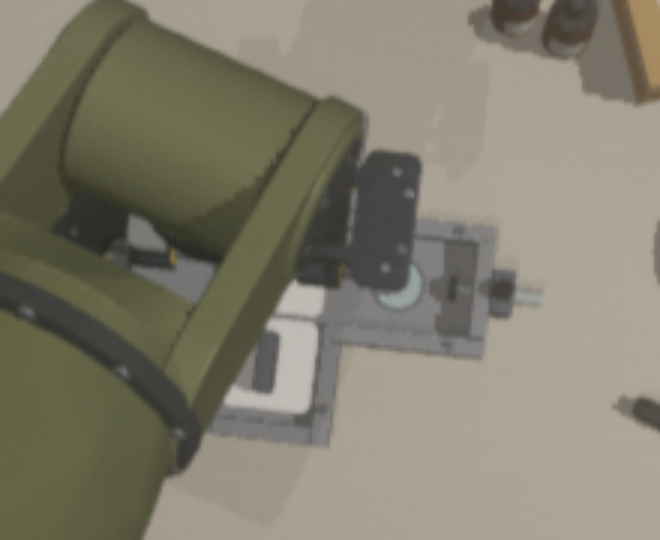

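```bash
cat > ov.py <<'E'
from h import *
from fit import T
p=np.load("tray.npy")
def overlay(name,img,out,blocks=(),crop=(150,330,180,400),f=3,knob=None):
    a,b,c,d=crop;v=cv2.resize(img[a:b,c:d],None,fx=f,fy=f,interpolation=cv2.INTER_CUBIC)
    def poly(P,col):
        q=(proj(name,T(p,P))-[c,a]+.5)*f-.5;cv2.polylines(v,[np.round(q).astype(np.int32)],True,col,1)
    L=.0445;z=.022
    poly([(-.114,-L,z),(-L,-L,z),(-L,-.114,z),(L,-.114,z),(L,-L,z),(.14,-L,z),(.14,L,z),(L,L,z),(L,.114,z),(-L,.114,z),(-L,L,z),(-.114,L,z)],(0,0,255))
    for x,y in blocks:
        poly([(x-.03,y-.03,.026),(x+.03,y-.03,.026),(x+.03,y+.03,.026),(x-.03,y+.03,.026)],(0,200,0))
    cv2.imwrite(out,v)
E
python3 - <<'E'
from ov import *
b=cv2.imread("pics/side0.png")
overlay("side",b,"pics/ov1.png",[(0,0),(0,-.065),(0,.065)])
E
```

```text
(no output)
```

View pics/ov1.png

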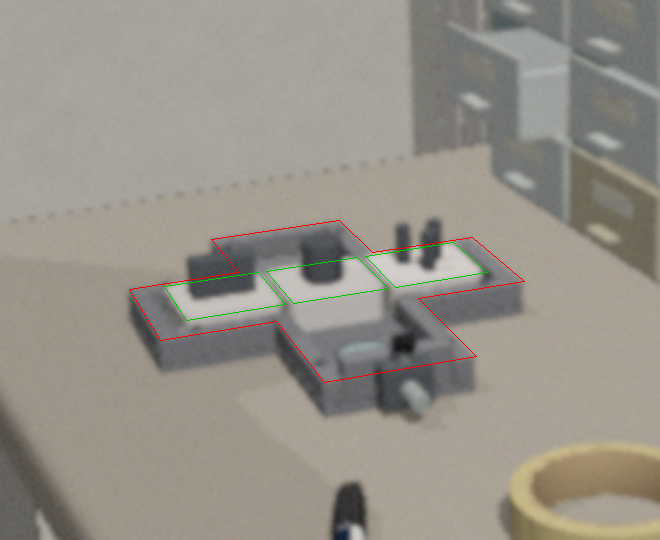

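>>> arm_command(plan=[-0.3,0,0,-0.1,0,-0.3,0,0,-0.18,0,-0.3,0,0,-0.229,0,-0.3,0,0,-0.229,0,-0.3,0,0,-0.229,0])

```text
time_s: 3.35
ee_pos: [0.5309, -0.1931, 0.2339]
eef_rot: [3.141, -0.001, -0.088]
force: [0.4, -0.8, 0.1]
grip_width: 0.0613
```

>>> arm_command(plan=[0.9,0,0,0,0,0.9,0,0,0,0,0.9,0,0,0,0,0.9,0,0,0,0,0.9,0,0,0,0,0.9,0,0,0,0,0.9,0,0,0,0,0.9,0,0,0,0], newtons=10)

```text
time_s: 4.15
ee_pos: [0.531, -0.1926, 0.2333]
eef_rot: [3.141, -0.0, -0.087]
force: [-1.3, -2.1, 4.8]
grip_width: 0.0255
```

>>> arm_command(plan=[0.9,0.001,0.012,0,0,0.9,0.0025,0.028,0,0,0.9,0.004,0.045,0,0,0.9,0.0055,0.063,0,0])

```text
time_s: 4.55
ee_pos: [0.5333, -0.167, 0.2333]
eef_rot: [3.141, -0.001, -0.087]
force: [-0.3, -4.0, 6.2]
grip_width: 0.0259
```

>>> arm_command(plan=[0.9,0.002,0.02,0,0,0.9,0.0035,0.041,0,0,0.9,0.0055,0.062,0,0,0.9,0.0073,0.083,0,0,0.9,0.0091,0.104,0,0,0.9,0.0091,0.104,0,0,0.9,0.0091,0.104,0,0])

```text
time_s: 5.25
ee_pos: [0.537, -0.1246, 0.2333]
eef_rot: [-3.141, -0.001, -0.087]
force: [0.3, 4.4, 6.7]
grip_width: 0.0253
```

>>> arm_command(plan=[0.9,0,0,0,0,-0.2,0,0,0,0,-0.2,0,0,0,0,-0.2,0,0,0,0,-0.2,0,0,0,0])

```text
time_s: 5.75
ee_pos: [0.5367, -0.1257, 0.2328]
eef_rot: [-3.141, 0.0, -0.087]
force: [-0.8, -0.7, -0.1]
grip_width: 0.0535
```

>>> arm_command(plan=[-0.2,0,0,0.05,0,-0.2,0,0,0.125,0,-0.2,0,0,0.125,0,-0.2,0,0,0.125,0,-0.2,0,0,0.125,0])

```text
time_s: 6.25
ee_pos: [0.5365, -0.1257, 0.2821]
eef_rot: [-3.141, 0.001, -0.087]
force: [0.1, -0.1, 0.2]
grip_width: 0.0561
```

```bash
python3 - <<'E'
from ov import *
b=vision.camera("side")
overlay("side",b,"pics/s2.png",[(-.067,0),(0,-.065),(0,.065)])
overlay("top",vision.camera("top"),"pics/t2.png",[(-.067,0),(0,-.065),(0,.065)])
E
```

```text
(no output)
```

View pics/s2.png

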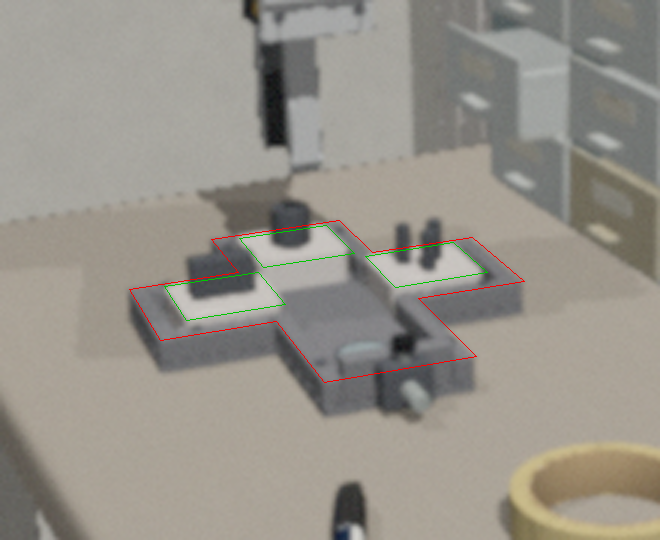

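View pics/t2.png

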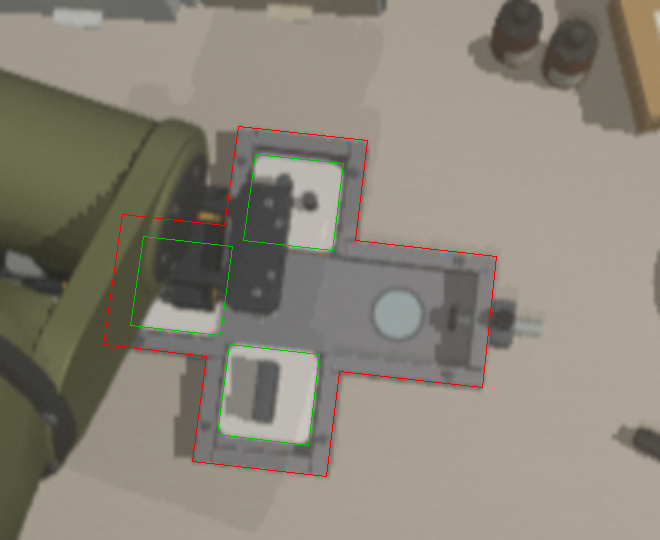

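>>> arm_command(plan=[-0.2,-0.0882,-0.0765,0,0,-0.2,-0.1765,-0.153,0,0,-0.2,-0.1765,-0.153,0,0,-0.2,-0.1765,-0.153,0,0,-0.2,-0.1765,-0.153,0,0,-0.2,-0.1765,-0.153,-0.06,0,-0.2,-0.1765,-0.153,-0.1225,0,-0.2,-0.1765,-0.153,-0.1225,0,-0.2,-0.1765,-0.153,-0.1225,0])

```text
time_s: 7.25
ee_pos: [0.4667, -0.1865, 0.2343]
eef_rot: [-3.141, 0.001, -0.086]
force: [0.0, -0.8, 0.2]
grip_width: 0.0562
```

>>> arm_command(plan=[0.95,0,0,0,0,0.95,0,0,0,0,0.95,0,0,0,0,0.95,0,0,0,0,0.95,0,0,0,0,0.95,0,0,0,0,0.95,0,0,0,0,0.95,0,0,0,0,0.95,0,0,0,0,0.95,0,0,0,0], newtons=15)

```text
time_s: 8.25
ee_pos: [0.4662, -0.187, 0.2342]
eef_rot: [3.141, -0.0, -0.087]
force: [-1.0, -1.7, 3.3]
grip_width: 0.0118
```

>>> arm_command(plan=[0.95,0.02,-0.0018,0,0,0.95,0.04,-0.0035,0,0,0.95,0.06,-0.0053,0,0,0.95,0.08,-0.007,0,0])

```text
time_s: 8.65
ee_pos: [0.4984, -0.1897, 0.2341]
eef_rot: [-3.141, 0.001, -0.087]
force: [-6.4, 1.7, 8.6]
grip_width: 0.0118
```

>>> arm_command(plan=[0.95,0.02,-0.0018,0,0,0.95,0.04,-0.0035,0,0,0.95,0.06,-0.0053,0,0,0.95,0.0819,-0.0072,0,0,0.95,0.0819,-0.0072,0,0,0.95,0.0819,-0.0072,0,0,0.95,0.0819,-0.0072,0,0])

```text
time_s: 9.35
ee_pos: [0.5309, -0.1926, 0.2341]
eef_rot: [3.142, -0.001, -0.087]
force: [2.5, -0.2, 3.4]
grip_width: 0.0117
```

```bash
python3 - <<'E'
from ov import *
b=vision.camera("side")
overlay("side",b,"pics/s3.png",[(-.067,0),(0,0),(0,.065)])
E
```

```text
(no output)
```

View pics/s3.png

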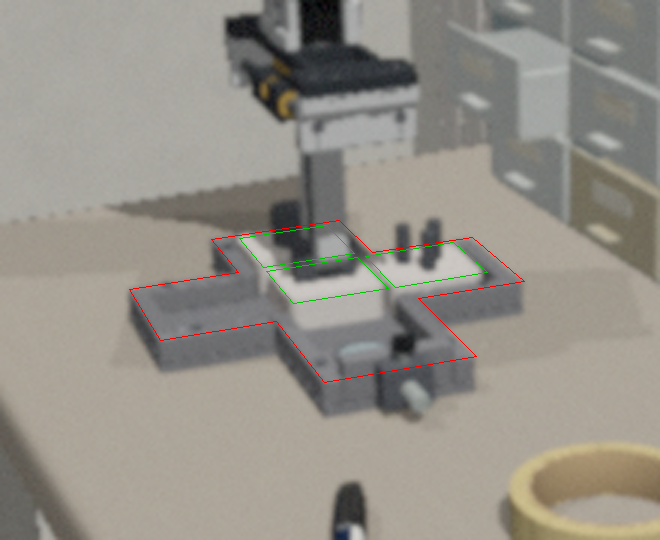

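>>> arm_command(plan=[0.95,-0.001,-0.012,0,0,0.95,-0.0025,-0.03,0,0,0.95,-0.0042,-0.048,0,0,0.95,-0.0058,-0.066,0,0])

```text
time_s: 9.8
ee_pos: [0.5284, -0.2194, 0.2341]
eef_rot: [-3.141, 0.0, -0.087]
force: [-0.1, 5.2, 5.9]
grip_width: 0.0119
```

>>> arm_command(plan=[0.95,-0.0015,-0.018,0,0,0.95,-0.003,-0.036,0,0,0.95,-0.0045,-0.054,0,0,0.95,-0.006,-0.07,0,0,0.95,-0.007,-0.08,0,0,0.95,-0.0077,-0.088,0,0,0.95,-0.0077,-0.088,0,0,0.95,-0.0077,-0.088,0,0])

```text
time_s: 10.6
ee_pos: [0.5252, -0.2547, 0.2341]
eef_rot: [3.141, 0.0, -0.087]
force: [-1.7, -2.4, 4.9]
grip_width: 0.0119
```

```bash
cat > st.py <<'E'
from h import *
p=np.load("tray.npy");e=np.array([np.cos(p[2]),np.sin(p[2])]);f=np.array([-e[1],e[0]])
for i in range(1):
    o=sensors.get_obs();d=o["ee_pos"][:2]-p[:2];F=o["force"][:2]
    print(o["time_s"],"loc mm",np.round([1e3*d@e,1e3*d@f],2),"F loc",np.round([F@e,F@f,o["force"][2]],2),o["grip_width"],o["joint_vel"].round(4))
E
python3 st.py
```

```text
10.6 loc mm [62.31 -0.22] F loc [ 2.51 -1.48  4.94] 0.01193163600785919 [ 0.0022 -0.0012 -0.0001 -0.0031 -0.0003  0.0021]
```

>>> arm_command(plan=[0.95,-0.0002,-0.0025,0,0,0.95,-0.0004,-0.005,0,0,0.95,-0.0006,-0.0075,0,0,0.95,-0.0008,-0.01,0,0])

```text
time_s: 11.0
ee_pos: [0.5251, -0.2581, 0.2341]
eef_rot: [-3.141, 0.0, -0.087]
force: [0.5, 4.3, 5.4]
grip_width: 0.012
```

```bash
python3 st.py
```

```text
11.0 loc mm [ 6.563e+01 -3.000e-02] F loc [-4.36  0.13  5.42] 0.011999098816822497 [-0.016   0.0092 -0.011  -0.0013  0.003  -0.0165]
```

>>> arm_command(plan=[0.95,-0.0002,-0.0025,0,0,0.95,-0.0004,-0.005,0,0])

```text
time_s: 11.2
ee_pos: [0.525, -0.2601, 0.2341]
eef_rot: [-3.141, 0.0, -0.087]
force: [0.2, 4.4, 7.0]
grip_width: 0.0118
```

```bash
python3 st.py
```

```text
11.2 loc mm [67.65  0.  ] F loc [-4.43 -0.18  6.96] 0.011791031915603606 [-0.0149  0.0082 -0.0116 -0.0005  0.0035 -0.0154]
```

>>> arm_command(plan=[0.95,-0.0002,-0.0025,0,0,0.95,-0.0004,-0.005,0,0])

```text
time_s: 11.4
ee_pos: [0.5248, -0.2621, 0.2342]
eef_rot: [-3.141, 0.0, -0.087]
force: [-0.5, 5.1, 6.3]
grip_width: 0.0119
```

```bash
python3 st.py
```

```text
11.4 loc mm [6.966e+01 2.000e-02] F loc [-5.06 -0.94  6.31] 0.011926141199791223 [-0.0162  0.0072 -0.0115 -0.0004  0.0061 -0.0163]
```

>>> arm_command(plan=[0.95,-0.0002,-0.0025,0,0,0.95,-0.0004,-0.005,0,0])

```text
time_s: 11.6
ee_pos: [0.5247, -0.264, 0.2341]
eef_rot: [-3.141, 0.0, -0.087]
force: [0.2, 4.8, 6.3]
grip_width: 0.0117
```

```bash
python3 st.py
```

```text
11.6 loc mm [7.164e+01 3.000e-02] F loc [-4.79 -0.2   6.33] 0.0117299332784114 [-0.0163  0.0073 -0.0116 -0.0018  0.005  -0.0152]
```

>>> arm_command(plan=[0.95,-0.0002,-0.0025,0,0,0.95,-0.0004,-0.005,0,0])

```text
time_s: 11.8
ee_pos: [0.5245, -0.2661, 0.2342]
eef_rot: [-3.141, 0.0, -0.087]
force: [0.5, 5.1, 6.7]
grip_width: 0.012
```

```bash
python3 st.py
```

```text
11.8 loc mm [7.366e+01 5.000e-02] F loc [-5.13  0.1   6.74] 0.011958917270555036 [-0.0152  0.0067 -0.0128 -0.0002  0.0044 -0.0159]
```

>>> arm_command(plan=[0.95,-0.0002,-0.0025,0,0,0.95,-0.0004,-0.005,0,0])

```text
time_s: 12.0
ee_pos: [0.5243, -0.2681, 0.2341]
eef_rot: [-3.141, 0.0, -0.087]
force: [0.9, 4.5, 5.6]
grip_width: 0.0117
```

```bash
python3 st.py
```

```text
12.0 loc mm [7.569e+01 5.000e-02] F loc [-4.58  0.47  5.64] 0.011651067163465407 [-0.0143  0.0074 -0.0098  0.0013  0.0034 -0.0139]
```

>>> arm_command(plan=[0.95,-0.0002,-0.0025,0,0])

```text
time_s: 12.1
ee_pos: [0.5243, -0.269, 0.2341]
eef_rot: [-3.141, 0.0, -0.087]
force: [0.7, 4.4, 6.3]
grip_width: 0.0119
```

```bash
python3 st.py
```

```text
12.1 loc mm [7.666e+01 7.000e-02] F loc [-4.41  0.27  6.3 ] 0.011883678802211329 [-0.0148  0.0086 -0.0115  0.0015  0.0043 -0.0155]
```

>>> arm_command(plan=[0.95,-0.0002,-0.0025,0,0])

```text
time_s: 12.2
ee_pos: [0.5242, -0.2701, 0.2342]
eef_rot: [-3.141, 0.0, -0.087]
force: [1.0, 5.0, 6.0]
grip_width: 0.0118
```

```bash
python3 st.py
```

```text
12.2 loc mm [77.68  0.08] F loc [-5.03  0.53  5.99] 0.011769913752403653 [-0.0151  0.0083 -0.0119  0.0021  0.0036 -0.0163]
```

>>> arm_command(plan=[0.95,-0.0002,-0.0025,0,0])

```text
time_s: 12.3
ee_pos: [0.5241, -0.2711, 0.2342]
eef_rot: [-3.141, 0.0, -0.087]
force: [-0.2, 5.1, 6.0]
grip_width: 0.0119
```

```bash
python3 st.py
```

```text
12.3 loc mm [7.87e+01 7.00e-02] F loc [-5.06 -0.61  5.97] 0.011858396507796826 [-0.0161  0.007  -0.0126 -0.0006  0.0054 -0.0156]
```

>>> arm_command(plan=[0.95,-0.0002,-0.0025,0,0])

```text
time_s: 12.4
ee_pos: [0.524, -0.2721, 0.2341]
eef_rot: [-3.141, 0.0, -0.087]
force: [0.4, 4.1, 5.1]
grip_width: 0.012
```

```bash
python3 st.py
```

```text
12.4 loc mm [79.69  0.08] F loc [-4.11  0.    5.11] 0.012007368658608929 [-0.0152  0.0088 -0.0121  0.0009  0.003  -0.0168]
```

>>> arm_command(plan=[0.95,-0.0002,-0.0025,0,0])

```text
time_s: 12.5
ee_pos: [0.5239, -0.2731, 0.2341]
eef_rot: [-3.141, 0.0, -0.087]
force: [1.6, 3.6, 6.6]
grip_width: 0.0117
```

```bash
python3 st.py
```

```text
12.5 loc mm [8.07e+01 8.00e-02] F loc [-3.74  1.26  6.65] 0.011731998600203561 [-0.0171  0.0069 -0.0111 -0.0006  0.0027 -0.0167]
```

>>> arm_command(plan=[0.95,-0.0002,-0.0025,0,0])

```text
time_s: 12.6
ee_pos: [0.5239, -0.2741, 0.2342]
eef_rot: [-3.141, 0.0, -0.087]
force: [0.5, 4.6, 6.6]
grip_width: 0.0116
```

```bash
python3 st.py
```

```text
12.6 loc mm [81.68  0.12] F loc [-4.63  0.09  6.62] 0.011621270005022177 [-0.0164  0.0067 -0.0125  0.0002  0.0033 -0.0157]
```

>>> arm_command(plan=[0.95,-0.0002,-0.0025,0,0])

```text
time_s: 12.7
ee_pos: [0.5238, -0.2751, 0.2341]
eef_rot: [-3.141, 0.0, -0.087]
force: [1.1, 5.5, 7.7]
grip_width: 0.0118
```

```bash
python3 st.py
```

```text
12.7 loc mm [82.7  0.1] F loc [-5.6   0.64  7.72] 0.011764149692214808 [-0.0159  0.0069 -0.0114  0.      0.0045 -0.0139]
```

>>> arm_command(plan=[0.95,-0.0002,-0.0025,0,0])

```text
time_s: 12.8
ee_pos: [0.5237, -0.276, 0.2341]
eef_rot: [-3.141, 0.0, -0.087]
force: [-0.2, 5.0, 6.5]
grip_width: 0.0121
```

```bash
python3 st.py
```

```text
12.8 loc mm [83.67  0.13] F loc [-4.92 -0.64  6.47] 0.012051216342753586 [-0.0166  0.0077 -0.0129 -0.0004  0.0063 -0.0134]
```

```bash
python3 - <<'E'
from ov import *
overlay("side",vision.camera("side"),"pics/s4.png",[(-.067,0),(.0839,0),(0,.065)],crop=(200,300,240,380),f=5)
E
python3 st.py
```

```text
12.85 loc mm [83.85  0.1 ] F loc [-4.41 -0.06  6.68] 0.011870760905633496 [ 0.0018 -0.0002  0.0013 -0.0019 -0.0009  0.0008]
```

View pics/s4.png

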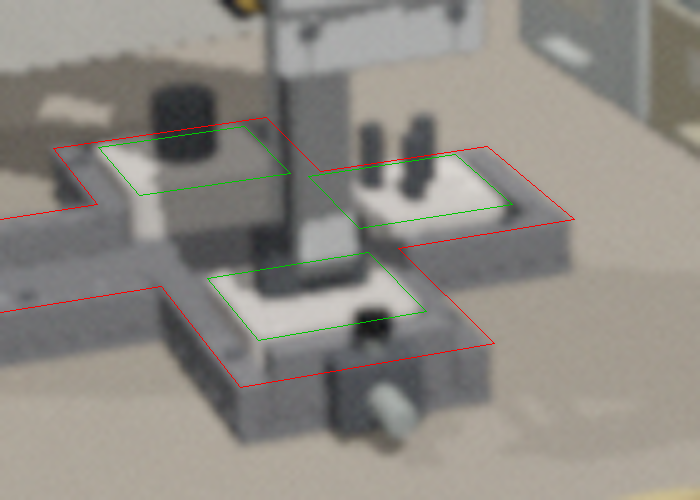

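>>> arm_command(plan=[0.95,-0.0002,-0.0025,0,0])

```text
time_s: 12.95
ee_pos: [0.5236, -0.277, 0.2342]
eef_rot: [-3.141, 0.0, -0.087]
force: [0.1, 4.1, 6.3]
grip_width: 0.012
```

```bash
python3 st.py
```

```text
12.95 loc mm [84.65  0.13] F loc [-4.05 -0.25  6.34] 0.012023972485002412 [-0.017   0.0079 -0.0137 -0.0026  0.0054 -0.015 ]
```

>>> arm_command(plan=[0.95,-0.0002,-0.0025,0,0])

```text
time_s: 13.05
ee_pos: [0.5236, -0.2778, 0.2342]
eef_rot: [-3.14, 0.0, -0.087]
force: [0.6, 10.3, 8.6]
grip_width: 0.012
```

```bash
python3 st.py
```

```text
13.05 loc mm [85.45  0.17] F loc [-10.35  -0.34   8.56] 0.01200090415219827 [-0.0107  0.0068 -0.0119  0.0071  0.0088 -0.0145]
```

>>> arm_command(plan=[0.95,-0.0002,-0.0025,0,0])

```text
time_s: 13.15
ee_pos: [0.5236, -0.2787, 0.2342]
eef_rot: [-3.14, 0.0, -0.087]
force: [0.7, 10.2, 9.1]
grip_width: 0.0115
```

```bash
python3 st.py
```

```text
13.15 loc mm [86.29  0.19] F loc [-10.23  -0.22   9.14] 0.011499731653066033 [-0.0134  0.0081 -0.0102  0.0034  0.0078 -0.0148]
```

>>> arm_command(plan=[0.95,-0.0002,-0.0025,0,0])

```text
time_s: 13.25
ee_pos: [0.5235, -0.2795, 0.2342]
eef_rot: [-3.139, 0.001, -0.087]
force: [0.4, 10.8, 9.3]
grip_width: 0.0121
```

```bash
python3 st.py
```

```text
13.25 loc mm [87.18  0.22] F loc [-10.83  -0.53   9.28] 0.012088465447999667 [-0.0136  0.0051 -0.0125  0.0034  0.007  -0.0151]
```

>>> arm_command(plan=[0.95,-0.0002,-0.0025,0,0])

```text
time_s: 13.35
ee_pos: [0.5234, -0.2805, 0.2342]
eef_rot: [-3.139, 0.001, -0.087]
force: [0.5, 12.4, 9.8]
grip_width: 0.0118
```

```bash
python3 st.py
```

```text
13.35 loc mm [88.09  0.24] F loc [-12.41  -0.54   9.84] 0.01181666493960205 [-0.0125  0.006  -0.0106  0.0027  0.0066 -0.016 ]
```

>>> arm_command(plan=[0.95,-0.0002,-0.0025,0,0])

```text
time_s: 13.45
ee_pos: [0.5234, -0.2814, 0.2342]
eef_rot: [-3.139, 0.001, -0.087]
force: [0.6, 12.9, 10.0]
grip_width: 0.0122
```

```bash
python3 st.py
```

```text
13.45 loc mm [89.03  0.25] F loc [-12.93  -0.49  10.01] 0.012184746121369364 [-0.0142  0.0077 -0.012   0.0019  0.0071 -0.0158]
```

>>> arm_command(plan=[0.95,-0.0002,-0.0025,0,0,0.95,-0.0002,-0.0025,0,0,0.95,-0.0002,-0.0025,0,0])

```text
time_s: 13.75
ee_pos: [0.5233, -0.2823, 0.2342]
eef_rot: [-3.139, 0.001, -0.087]
force: [-0.1, 12.7, 10.3]
grip_width: 0.0119
```

```bash
python3 - <<'E'
import st
from ov import *
print(sensors.get_obs()["eef_rot"])
overlay("side",vision.camera("side"),"pics/s5.png",[(-.067,0),(.0899,0),(0,.065)],crop=(200,300,240,380),f=5)
E
```

```text
13.75 loc mm [89.93  0.28] F loc [-12.61  -1.17  10.27] 0.011866868711642498 [ 0.001  -0.      0.0014 -0.0006  0.0016  0.0015]
[-3.13898137e+00  7.30516160e-04 -8.68333525e-02]
```

View pics/s5.png

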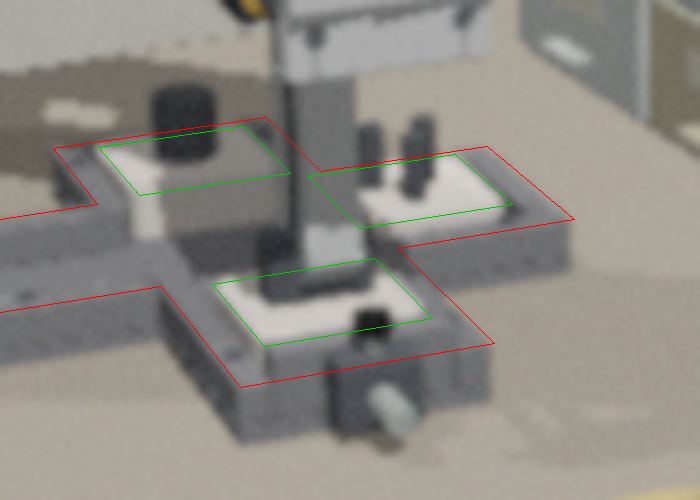

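>>> arm_command(plan=[0.95,-0.0001,-0.001,0,0,0.95,-0.0001,-0.001,0,0,0.95,-0.0001,-0.001,0,0,0.95,-0.0001,-0.001,0,0,0.95,-0.0001,-0.001,0,0,0.95,-0.0001,-0.001,0,0,0.95,-0.0001,-0.001,0,0,0.95,-0.0001,-0.001,0,0,0.95,-0.0001,-0.001,0,0,0.95,-0.0001,-0.001,0,0,0.95,-0.0001,-0.001,0,0,0.95,-0.0001,-0.001,0,0,0.95,-0.0001,-0.001,0,0,0.95,-0.0001,-0.001,0,0,0.95,-0.0001,-0.001,0,0])

```text
time_s: 15.3
ee_pos: [0.5233, -0.2826, 0.2342]
eef_rot: [-3.139, 0.001, -0.087]
force: [-0.4, 13.3, 9.8]
grip_width: 0.0121
```

```bash
python3 st.py
```

```text
15.3 loc mm [90.23  0.27] F loc [-13.23  -1.6    9.83] 0.012089722297176942 [ 0.0002 -0.001   0.0003  0.0003  0.0012  0.0003]
```

>>> arm_command(plan=[0.95,0.0003,0.0037,0,0,0.95,0.0006,0.0075,0,0,0.95,0.001,0.0112,0,0,0.95,0.0013,0.015,0,0,0.95,0.0013,0.015,0,0,0.95,0.0013,0.015,0,0,0.3,0.0013,0.015,0,0,0.3,0.0013,0.015,0,0,0.3,0.0013,0.015,0,0,0.3,0.0013,0.015,0,0,0.3,0.0013,0.015,0,0,0.3,0.0013,0.015,0,0])

```text
time_s: 16.5
ee_pos: [0.5237, -0.2777, 0.234]
eef_rot: [3.142, 0.0, -0.087]
force: [0.7, 1.0, 0.1]
grip_width: 0.0328
```

>>> arm_command(plan=[0.3,0,0,0.05,0,0.3,0,0,0.12,0,0.3,0,0,0.2,0,0.3,0,0,0.3,0,0.3,-0.4,0,0.4,0,0.3,-0.4,0,0.4,0,0.3,-0.4,0,0.4,0,0.3,-0.4,0,0.4,0,0.3,-0.4,0,0.4,0,0.3,-0.4,0,0.4,0])

```text
time_s: 17.5
ee_pos: [0.3643, -0.2778, 0.394]
eef_rot: [3.141, -0.0, -0.087]
force: [0.4, 0.2, 0.1]
grip_width: 0.0329
```

```bash
python3 - <<'E'
import st
from ov import *
B=[(-.067,0),(.084,0),(0,.065)]
overlay("side",vision.camera("side"),"pics/s6.png",B,crop=(200,300,240,380),f=5)
overlay("top",vision.camera("top"),"pics/t6.png",B)
E
```

```text
17.5 loc mm [  99.29 -158.53] F loc [-0.28  0.4   0.09] 0.03293015637870582 [ 0.0137  0.0265 -0.0087 -0.0005  0.001  -0.0002]
```

View pics/s6.png

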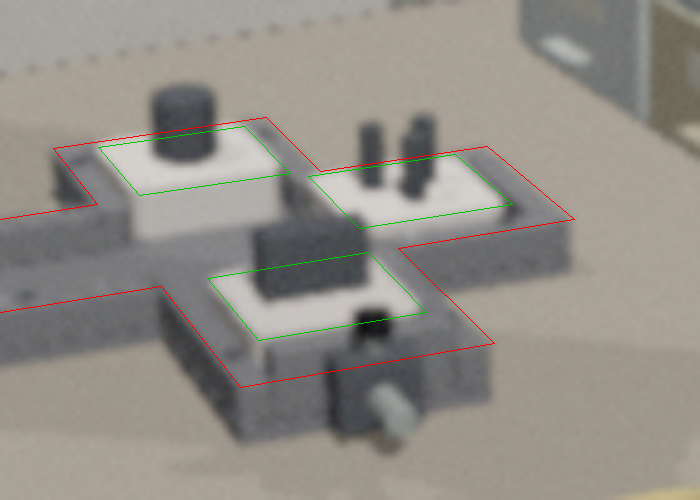

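View pics/t6.png

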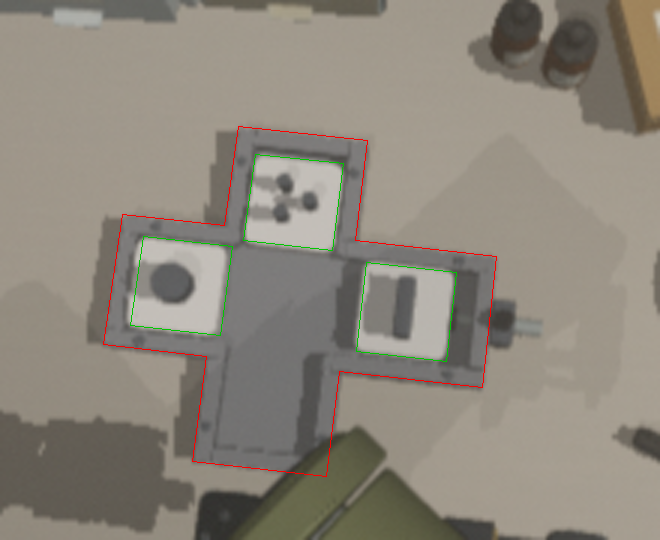

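```bash
python3 -c "
from h import *
print(job.hand_in())"
```

```text
the job is handed in; nothing more can be done
None
```

The job is done and handed in at about 17.6 s. The blocks were slid flat the whole way and never lifted out.

- **Round-knob block:** it is parked in the plain bay, with its centre about 67–69 mm out. In the last pictures it is clear of the crossing.
- **Bar block:** I slid it through the crossing into the reading bay, where it met the plunger at about x = 85 mm. I pressed it, held for about 1.5 s, backed off until unloaded and let go. It now sits at about x = 84 mm.
- **Pin block and bystanders:** the pin block shows no movement. I did not touch the tape, bottle or marker, though the last close-up pictures cover only part of them.

**Plunger press:** I put it at about 5 mm (4.5 to 5.3 mm), worked out from arm travel after contact and the small tilt of the tool; the plunger itself was not measured. The force reading disagrees somewhat. It was 13 N at the hold, against about 4.7 N of sliding drag plus the 7 N expected at 5 mm. Taken at face value that would mean more than 5 mm. I put the difference down to extra friction from downward load, and relied on the travel, which caps the press at about 5.6 mm.

**Forces:** the highest sideways force I read was about 13 N. Readings came only at the end of each move.

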